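# Riddle a bush out of the scoop and tip out the flange

## Robot

A 6-joint arm with a two-finger parallel gripper is mounted at the origin on the work surface. World frame = base frame: x ahead of the robot, y to its left, z up, the work surface at z = 0. Lengths are in m, angles in rad, forces in N, time in s.
With the tool pointing down it reaches from about 0.375 to 0.9 m from the base axis. Payload 3.1 kg.
Tool frame: the origin (TCP) lies on the centre line of the jaws, within the pads' length; the fingertips stand 25 mm ahead of it and the grasp point (between the pads) lies 6 mm ahead of it; x points along the fingers, y is the direction in which the jaws open and shut, and the axes are right-handed (so a half turn about x gives the same grasp; the last joint's range is limited). The gripper opens to 87 mm and grips with 3 to 60 N. Pads are 19 mm wide; open, the fingers measure 117 mm over their backs; the gripper's body (75 mm by 190 mm) begins 51 mm behind the grasp point.
Start: joints at [1.085, 0.527, 1.433, -0, 1.181, -0.178], TCP at [0.189, 0.596, 0.248] pointing down, gripper open.
Joint ranges: [-3.08, 3.08], [-0.75, 2.2], [0.22, 2.44], [-1.43, 4.57], [0, 2.65], [-2.85, 2.85]. Speed limits (rad/s): [2.79, 2.79, 3.14, 3.14, 3.14, 3.14].

## Interface

Orientations are given as a unit quaternion [x, y, z, w].
In Python, from rig import robot gives the robot as it stands. The module is installed in compiled form; this text tells all that it offers.
- The arm moves only by the tool move_arm, never from a script. Its argument "commands" is a list of rows, each a list of 5 numbers: the gripper's target within -1 to 1 (shut at 1, half-way at 0, fully open at -1), then the shift along the tool's x, y, z in mm, then the turn about the tool's x in degrees. A call has 1 to 8 rows; each row is the pose to reach, as a shift and turn from the pose commanded when the call began, along the tool's axes at that moment; what a row does not reach only later rows make up. A row lasts 1/12 s, in which the tool goes at most 41.7 mm and 7.16 degrees, less where a joint would pass 70% of its speed; a pose out of reach is approached as far as the arm can. A call with a gripper value outside its range is refused whole. The fingers move at their own pace and stop on an object; "newtons" is the grip in N (left out, the last holds). Time passes only in rows, so rows that repeat a pose let the fingers close. It gives the time, the measured TCP pose, the force and the opening at its end, in the units of the state.
- robot.get_obs(): the state, without advancing time (a new reading comes with each control period).
- robot.camera(name): name is "side" or "top"; returns a dict with "image" (420x560x3 uint8, red, green, blue), "fx", "fy", "cx", "cy" (pixels), "xyz" and "rotation" of the camera in the world. Camera axes: x right, y down, z forward; pixel columns grow to the right and rows downward; lengths in m; the calibration is good to about 2 mm. A picture is of the moment at which its call begins. There is no depth.
- robot.hand_in(): hands the job in, once; it reports no verdict.
Trained networks look in a picture, given as the dict that the camera call returned (one of the last four; its "shot" number tells which), for a name from the list of things; names that differ only in an ending like _2 or _b are one class to them, and where a whole thing is asked for, a point or a joint stands for the part that bears it (a point fixed in the world has none). Each returns a list of dicts, best first, with "p" (0 to 1); they miss things now and then, are a little off and sometimes report something else, mostly with a low value. They report only what shows in the picture. A call takes as long as a camera call. They do not tell look-alikes from the thing itself.
- robot.regions_of(picture, name): "pixels" (420x560 bool, what is visible of it) and "bbox" ([left, top, right, bottom] in pixels, round what is visible of it).
The state is a dict: "time": time; "q": joint angles; "joint_velocities": joint speeds; "joint_torque": joint torques, N m; "position": TCP position; "tool_rot": TCP orientation; "ft_force": force on the tool from outside, world axes, zero at the start; "moment": the same for the moment, N m; "grip_width": finger opening in m.
Only numpy, scipy, OpenCV 4.12 (cv2) and the standard library are available. Lean on these libraries where they do the work, as an engineer would, in place of code of your own. Each camera call takes 0.05 s, during which the arm holds its last target.

## Task

The wire-floored scoop basket on the sorting tray holds a pump flange and one stray small bush. Shake the basket over the bay where it stands until the bush drops through the wires into that bay, then tip the flange out into the other bay, the one with the rubber mat. Finally stand the empty basket upright back in the bay it came from, with the bush left in that bay.

Things in the scene. Friction and masses are not known exactly. Their poses are not given: they have to be found in the camera images.
- basket: Steel scoop, 150 x 148 mm, 0.4 kg, on solid side plates. Origin: centre of underside, z up. End at -x (sideways) open, other walls 62 mm high. Handle: flat bar along y over the middle, 14 mm thick (x), 24 tall, 148 long, centre 135 mm up. Floor tops 29 mm up: 3 grooved double wires along x at y -36, 0, 36 mm; slots 25 mm. Tipped 45-50 deg, open end down, it empties. Not the like scoop with sheet floor
- tray: Fixed thin plywood sorting tray, 220 (x) x 430 (y) x 45 mm high, walls and floor 4 mm. Origin: centre of underside, z up. A wall of full height at y = 0 splits it into two bays, 212 x 209 mm inside, centres at y = +-106 mm. The basket stands in one of them (either); the other has a 2 mm black rubber mat on its floor, with a small brass reducer (34 mm wide, 32 tall) near the mat's +x edge
- flange: Loose steel pump flange, about 0.22 kg: disc 70 mm in diameter, 12 mm thick, with a hub 40 mm in diameter to 28 mm total height. Origin: centre of the disc's underside, z along the hub. It starts hub up, flat on the wires of the basket, towards the basket's -y side
- bush: Loose steel bush, 14 mm in diameter, 20 mm long, 18 g. Origin: its centre, x along its length. Starts lying in the groove of the basket's double wire at y = +36 mm, centre 36 mm above the basket's origin. Leaves the groove and drops through a slot when the basket is shaken sideways (along its y) at over about 3 m/s2, or rocked sideways (about its x) by over about 15 degrees
Not all that is in view belongs to the job. Leave any blue or pink look-alike of the flange alone.

How it is judged:
By the outcome, as a careful person would: the job done as asked, in the order asked, and still so for the second after the job is handed in, with the robot touching nothing.
It also fails if it takes over 54 s, if anything falls off the work surface, if the arm or the gripper's body presses on something with over 40 N, if the wrist force passes 120 N, or if a joint passes its speed limit or range.

## Working session

There is one attempt and no reset: what is moved stays moved. The work goes in short steps, Python scripts to look and compute and a tool call to move; the robot and the scene stay as the last step left them, time stands still between calls to the robot, and variables do not carry over. Pictures are saved under pics/ and viewed, and the job is handed in when it is done.

Besides the shell and the picture viewer there is one more tool, called after "Call:" as name(argument=value, ...) on one line, values as JSON. move_arm: Moves the arm, as the interface text tells. Its arguments: {"type":"object","properties":{"commands":{"type":"array","items":{"type":"array","items":{"type":"number"}}},"newtons":{"type":"number"}},"required":["commands"]}

```bash
mkdir -p pics; ls
cat > h.py <<'E'
import numpy as np, cv2
from rig import robot
from scipy.spatial.transform import Rotation as R
def snap(name,fn):
    c=robot.camera(name); cv2.imwrite('pics/'+fn,c['image'][:,:,::-1]); return c
def rot(c):
    r=np.array(c['rotation']); return r if r.shape==(3,3) else R.from_quat(r).as_matrix()
def proj(c,P):
    P=np.atleast_2d(P); q=(P-np.array(c['xyz']))@rot(c)
    return np.c_[c['fx']*q[:,0]/q[:,2]+c['cx'],c['fy']*q[:,1]/q[:,2]+c['cy']]
def at_z(c,uv,z):
    d=rot(c)@np.array([(uv[0]-c['cx'])/c['fx'],(uv[1]-c['cy'])/c['fy'],1]); o=np.array(c['xyz'])
    return o+d*(z-o[2])/d[2]
E
python3 - <<'E'
from h import *
o=robot.get_obs(); print(o)
for n in ['top','side']:
    c=snap(n,n+'0.png'); print(n,c['xyz'],rot(c).round(3).tolist(),c['fx'],c['cx'],c['cy'])
    for k in ['basket','tray','flange','bush']:
        for r in robot.regions_of(c,k): print(k,round(r['p'],2),r['bbox'],r['pixels'].sum(),np.argwhere(r['pixels']).mean(0)[::-1].round(1))
E
```

```text
pics
{'time': 0.0, 'q': array([ 1.08448891e+00,  5.28501081e-01,  1.43395202e+00, -2.06597693e-05,
        1.18137451e+00, -1.78511486e-01]), 'joint_velocities': array([-0.00086368, -0.00074044, -0.00120159,  0.00046353, -0.00034501,
       -0.00215859]), 'joint_torque': array([ 5.18744691e-04, -4.40042675e+01, -1.76593155e+01,  6.31895405e-02,
        5.84899960e-02, -1.88714116e-04]), 'position': array([0.18899965, 0.59500131, 0.24653431]), 'tool_rot': array([ 0.10764129,  0.69900099, -0.10913955,  0.69849805]), 'ft_force': array([1.17121241, 0.40520393, 1.3668086 ]), 'moment': array([-0.05006868, -0.03852265,  0.004511  ]), 'grip_width': 0.08703098175269543}
top [ 0.3461818  -0.05308763  0.67851267] [[-0.137, -0.967, 0.215], [-0.991, 0.135, -0.024], [-0.006, -0.216, -0.976]] 380.195717799273 283.3296851950765 212.70540969802468
basket 0.78 [220.8, 107.3, 320.5, 224.2] 4488 [268.3 169.1]
tray 0.74 [81.6, 102.9, 342.4, 275.7] 17256 [216.8 188.4]
flange 0.96 [363.4, 203.5, 406.6, 247.6] 1230 [384.5 227.4]
flange 0.77 [251.2, 269.8, 293.3, 313.2] 1333 [273.  292.6]
flange 0.76 [360.0, 119.7, 399.3, 154.2] 1081 [378.2 137.6]
flange 0.7 [232.9, 148.5, 266.0, 187.6] 901 [252.7 167.3]
bush 0.39 [249.5, 193.9, 260.7, 200.4] 64 [253.7 196.4]
side [0.30167847 0.38938243 0.55746598] [[-0.927, -0.261, 0.268], [-0.374, 0.656, -0.655], [-0.005, -0.708, -0.706]] 458.871039556969 277.86909387237336 209.1273422271912
basket 0.69 [166.8, 146.6, 293.9, 274.5] 7063 [227.6 205.7]
tray 0.55 [44.2, 167.4, 319.3, 417.3] 20199 [185.6 292.9]
flange 0.81 [327.4, 260.7, 372.2, 299.4] 1574 [351.2 277.5]
flange 0.79 [238.9, 133.8, 273.0, 163.1] 797 [256.4 147.5]
flange 0.64 [194.6, 201.5, 238.6, 238.5] 1239 [217.7 220.2]
flange 0.6 [316.0, 158.5, 354.5, 189.7] 913 [337.3 175.7]
bush 0.64 [240.2, 229.0, 254.2, 242.3] 84 [245.2 236. ]
```

View pics/top0.png

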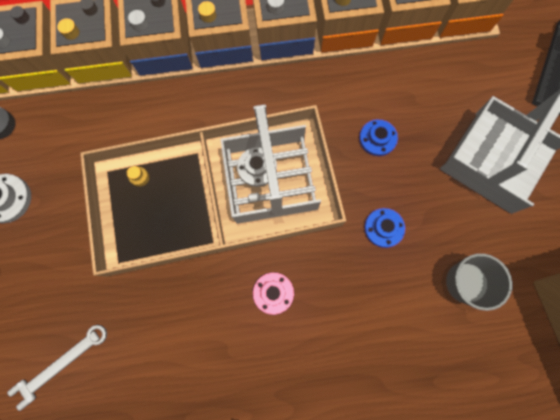

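View pics/side0.png

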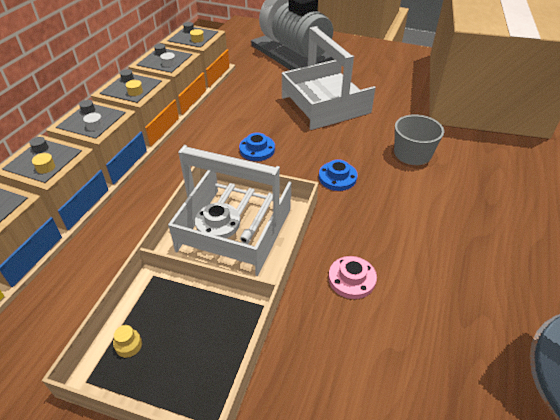

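The basket is in the right (-y) bay. The flange is at top (252,167) and the bush at (254,197). The mat bay is at left, with the reducer at (137,176). The basket's open end faces image right, away from the mat. Next I'll zoom in for accurate poses.

Run:
```python
import cv2
a=cv2.imread('pics/top0.png'); b=cv2.imread('pics/side0.png')
cv2.imwrite('pics/top0z.png',cv2.resize(a[95:285,75:350],None,fx=2.9,fy=2.9,interpolation=cv2.INTER_CUBIC))
cv2.imwrite('pics/side0z.png',cv2.resize(b[140:290,140:325],None,fx=4,fy=4,interpolation=cv2.INTER_CUBIC))
```

```text
(no output)
```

View pics/top0z.png

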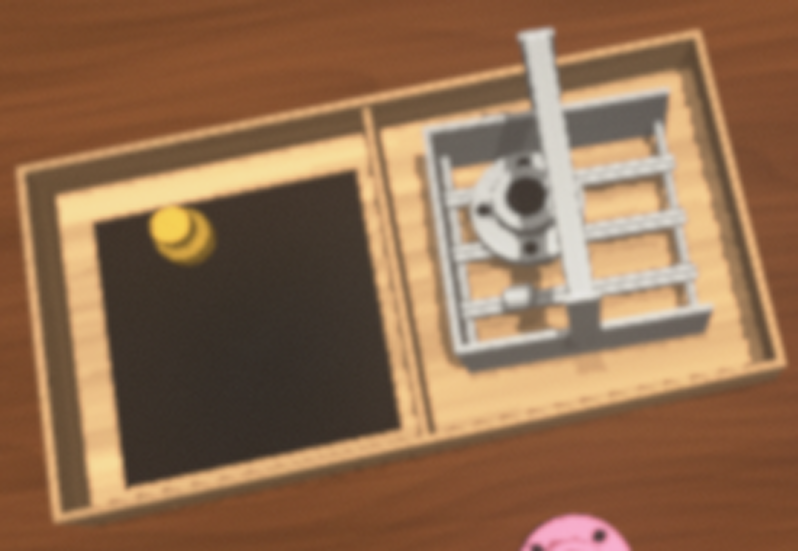

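View pics/side0z.png

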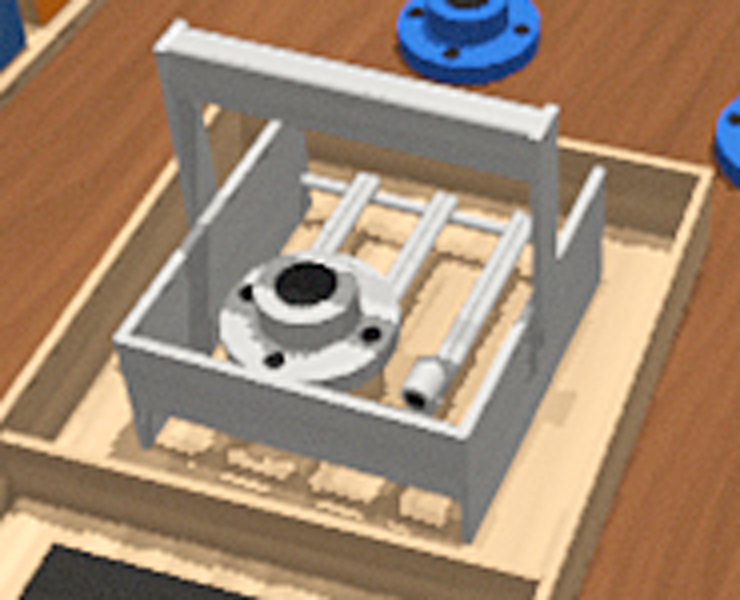

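```bash
cat > fit.py <<'E'
from h import *
from scipy.optimize import least_squares
T=lambda x,y:np.array([x/2.9+75,y/2.9+95]); S=lambda x,y:np.array([x/4+140,y/4+140])
ct=robot.camera('top'); cs=robot.camera('side')
def pose(p,pts): return np.array(pts)@R.from_euler('z',p[3]).as_matrix().T+p[:3]
def fit(obs,p0):
    f=lambda p: np.concatenate([(proj(c,pose(p,[P]))[0]-uv) for c,P,uv in obs])
    r=least_squares(f,p0,loss='soft_l1'); print(r.x.round(4),np.degrees(r.x[3]).round(2)); print(r.fun.reshape(-1,2).round(1).tolist()); return r.x
h=.045
tr=[(ct,(.11,.215,h),T(18,170)),(ct,(.11,-.215,h),T(700,32)),(ct,(-.11,-.215,h),T(785,365)),(ct,(-.11,.215,h),T(55,520)),(ct,(.11,0,h),T(366,106)),(ct,(-.11,0,h),T(431,432)),(cs,(-.11,-.215,h),S(712,172)),(cs,(-.11,0,h),S(540,580))]
fit(tr,[.45,.0,0,.1])
w=.062;H=.147
b=[(ct,(.075,-.074,w),T(427,130)),(ct,(.075,.074,w),T(458,352)),(ct,(-.075,-.074,w),T(667,95)),(ct,(-.075,.074,w),T(711,312)),
(ct,(.007,-.074,H),T(519,37)),(ct,(-.007,-.074,H),T(554,30)),(ct,(.007,.074,H),T(568,298)),(ct,(-.007,.074,H),T(598,293)),
(cs,(.075,-.074,w),S(117,340)),(cs,(.075,.074,w),S(465,437)),(cs,(-.075,.074,w),S(600,170)),
(cs,(.007,-.074,H),S(158,48)),(cs,(-.007,-.074,H),S(180,22)),(cs,(.007,.074,H),S(535,138)),(cs,(-.007,.074,H),S(555,108))]
fit(b,[.45,-.1,0,1.6])
o=robot.get_obs(); print(o['position'],R.from_quat(o['tool_rot']).as_matrix().round(3).tolist())
E
python3 fit.py
```

```text
[ 0.5518  0.0505 -0.0062  0.0745] 4.27
[[0.9, -0.7], [-0.4, -0.1], [-0.4, -0.1], [1.1, -0.0], [-0.7, -2.5], [-1.8, 3.2], [-0.2, 1.2], [4.4, -1.2]]
[ 0.5607 -0.0569  0.      1.6027] 91.83
[[-1.2, -3.9], [0.0, 1.6], [0.8, -5.5], [1.7, 0.5], [1.9, -1.9], [-1.1, -1.0], [0.7, 0.5], [-0.1, 0.6], [-3.5, -0.8], [2.2, 1.1], [2.9, 0.8], [-0.4, -0.2], [-1.2, 0.8], [1.0, -0.1], [-0.5, 1.2]]
[0.18930117 0.59561053 0.24757308] [[0.0, 0.303, 0.953], [0.0, 0.953, -0.303], [-1.0, 0.0, 0.0]]
```

```bash
cat >> fit.py <<'E'
print('---')
t=fit(tr[:7],[.45,.0,0,.1])
bb=[x for x in b if x[1][2]==H]; p=fit(bb,[.56,-.05,0,1.6])
for c,fn,f in[(ct,'ov_t.png','top0.png'),(cs,'ov_s.png','side0.png')]:
    im=cv2.imread('pics/'+f); im=cv2.resize(im,None,fx=1.4,fy=1.4)
    def poly(P,q,col): cv2.polylines(im,[(proj(c,pose(q,P))*1.4).astype(int)],True,col,1)
    tt=t.copy(); tt[2]=0
    for y in(-.215,0,.215): poly([(.11,y,h),(-.11,y,h)],tt,(0,255,0))
    poly([(.11,-.215,h),(.11,.215,h)],tt,(0,255,0));poly([(-.11,-.215,h),(-.11,.215,h)],tt,(0,255,0))
    pp=p.copy(); pp[2]=.004
    for z in (0,w): poly([(.075,.074,z),(-.075,.074,z),(-.075,-.074,z),(.075,-.074,z)],pp,(0,0,255))
    poly([(.007,.074,H),(-.007,.074,H),(-.007,-.074,H),(.007,-.074,H)],pp,(255,0,0))
    cv2.imwrite('pics/'+fn,im)
E
python3 fit.py | sed -n '/---/,$p'
```

```text
---
[ 0.551   0.0499 -0.0045  0.076 ] 4.35
[[0.7, -0.5], [-0.1, -0.4], [0.2, -0.1], [1.1, 0.5], [-0.7, -2.5], [-1.4, 3.5], [0.2, 0.3]]
[ 5.6030e-01 -5.6900e-02  6.0000e-04  1.5994e+00] 91.64
[[2.0, -1.9], [-1.0, -0.9], [0.6, 0.7], [-0.2, 0.9], [-0.1, -0.5], [-0.9, 0.5], [1.3, -0.2], [-0.2, 1.1]]
```

View pics/ov_t.png

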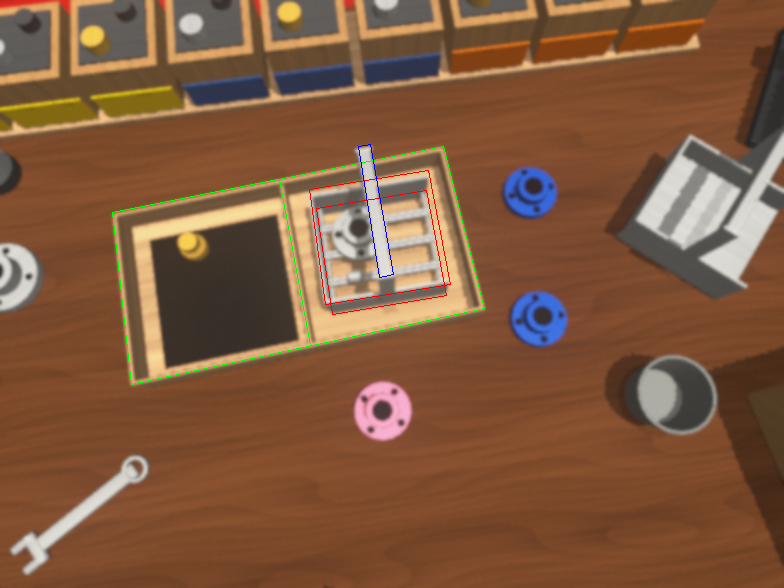

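View pics/ov_s.png

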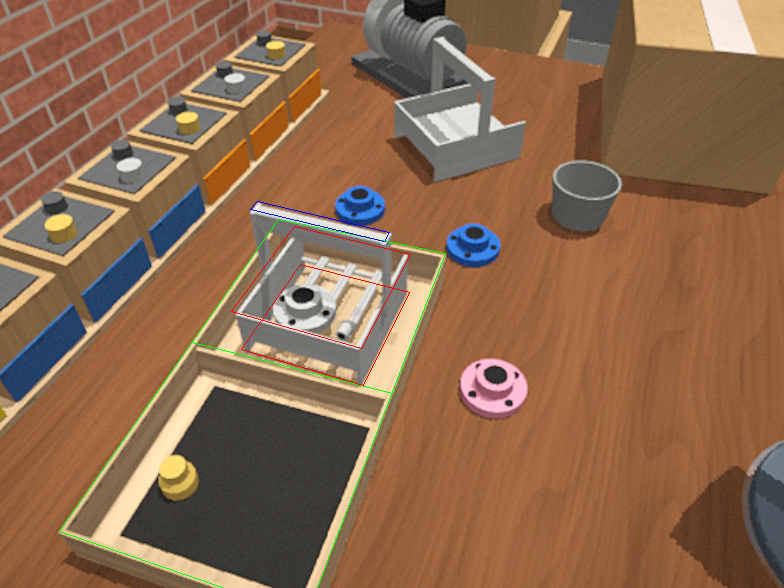

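```bash
cat >> h.py <<'E'
def rel(x,y,z,zyaw):
    "shift in tool axes (mm) and turn (deg) from present measured pose to TCP xyz and tool-z yaw"
    o=robot.get_obs(); M=R.from_quat(o['tool_rot']).as_matrix()
    d=(np.array([x,y,z])-o['position'])*1e3@M
    yaw=np.degrees(np.arctan2(M[1,2],M[0,2])); t=((yaw-zyaw)+180)%360-180
    print('t',round(o['time'],2),'pos',o['position'].round(4),'yaw',yaw.round(2),'REL',d.round(1),'turn',round(t,2),'grip',round(o['grip_width'],4),'F',o['ft_force'].round(1),'q6',o['q'][5].round(2))
E
python3 -c "
from h import *
rel(.56,-.057,.20,1.64)"
```

```text
t 0.7 pos [0.1893 0.5956 0.2476] yaw -17.64 REL [  47.6 -509.7  551. ] turn -19.28 grip 0.087 F [ 0.2 -0.2 -0. ] q6 -0.18
```

Call:
move_arm(commands=[[-0.5,0,-510,551,-19],[-0.5,0,-510,551,-19],[-0.5,0,-510,551,-19],[-0.5,0,-510,551,-19],[-0.5,0,-510,551,-19],[-0.5,0,-510,551,-19],[-0.5,0,-510,551,-19],[-0.5,0,-510,551,-19]], newtons=60)

```text
time: 1.37
position: [0.3537, 0.3055, 0.2479]
tool_rot: [-0.008, 0.707, 0.009, 0.707]
ft_force: [0.3, 0.2, -0.2]
grip_width: 0.0654
```

```bash
python3 -c "
from h import *
rel(.56,-.057,.20,1.64)"
```

```text
t 1.37 pos [0.3537 0.3055 0.2479] yaw 1.39 REL [  47.9 -367.4  197.4] turn -0.25 grip 0.0654 F [ 0.3  0.2 -0.2] q6 -1.12
```

Call:
move_arm(commands=[[-0.5,0,-367,197,0],[-0.5,0,-367,197,0],[-0.5,0,-367,197,0],[-0.5,0,-367,197,0],[-0.5,0,-367,197,0],[-0.5,0,-367,197,0],[-0.5,0,-367,197,0],[-0.5,0,-367,197,0]])

```text
time: 2.03
position: [0.5185, 0.0152, 0.2478]
tool_rot: [-0.008, 0.707, 0.008, 0.707]
ft_force: [0.8, 1.4, 0.6]
grip_width: 0.0654
```

```bash
python3 -c "
from h import *
rel(.56,-.057,.145,1.64)"
```

```text
t 2.03 pos [0.5185 0.0152 0.2478] yaw 1.33 REL [102.9 -73.1  39.8] turn -0.31 grip 0.0654 F [0.8 1.4 0.6] q6 -1.78
```

Call:
move_arm(commands=[[-0.5,20,-73,40,0],[-0.5,40,-73,40,0],[-0.5,50,-73,40,0],[-0.5,50,-73,40,0]])

```text
time: 2.37
position: [0.5591, -0.0573, 0.1945]
tool_rot: [-0.007, 0.709, 0.007, 0.706]
ft_force: [-0.5, 0.2, -0.5]
grip_width: 0.0656
```

```bash
python3 -c "
from h import *
rel(.56,-.057,.145,1.64)
c=snap('top','t1.png');snap('side','s1.png')
import cv2
a=cv2.imread('pics/t1.png');b=cv2.imread('pics/s1.png')
cv2.imwrite('pics/c1.png',np.hstack([cv2.resize(a[80:290,180:380],(400,420)),cv2.resize(b[80:290,130:330],(400,420))]))"
```

```text
t 2.37 pos [ 0.5591 -0.0573  0.1945] yaw 1.13 REL [49.5  0.2  1.1] turn -0.51 grip 0.0656 F [-0.5  0.2 -0.5] q6 -1.89
```

View pics/c1.png

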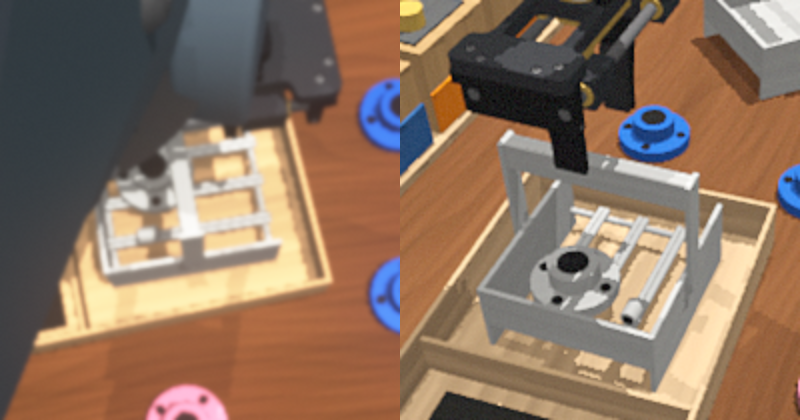

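Call:
move_arm(commands=[[-0.5,25,0,1,-0.5],[-0.5,50,0,1,-0.5],[1,50,0,1,-0.5],[1,50,0,1,-0.5],[1,50,0,1,-0.5],[1,50,0,1,-0.5],[1,50,0,1,-0.5]], newtons=60)

```text
time: 3.05
position: [0.5613, -0.0546, 0.1493]
tool_rot: [-0.012, 0.706, 0.011, 0.708]
ft_force: [0.5, -1.3, 0.4]
grip_width: 0.0397
```

Call:
move_arm(commands=[[1,-8,0,0,0],[1,-18,0,0,0],[1,-18,0,0,0]])

```text
time: 3.3
position: [0.562, -0.0552, 0.1683]
tool_rot: [-0.012, 0.705, 0.011, 0.709]
ft_force: [1.7, 0.1, 0.0]
grip_width: 0.0198
```

```bash
python3 -c "
from h import *
rel(.56,-.057,.145,1.64)
c=snap('top','t2.png');snap('side','s2.png')
import cv2
a=cv2.imread('pics/t2.png');b=cv2.imread('pics/s2.png')
cv2.imwrite('pics/c2.png',np.hstack([cv2.resize(a[80:290,180:380],(400,420)),cv2.resize(b[80:290,130:330],(400,420))]))"
```

```text
t 3.3 pos [ 0.562  -0.0552  0.1683] yaw 1.87 REL [23.3 -1.7 -2.2] turn 0.23 grip 0.0198 F [1.7 0.1 0. ] q6 -1.9
```

View pics/c2.png

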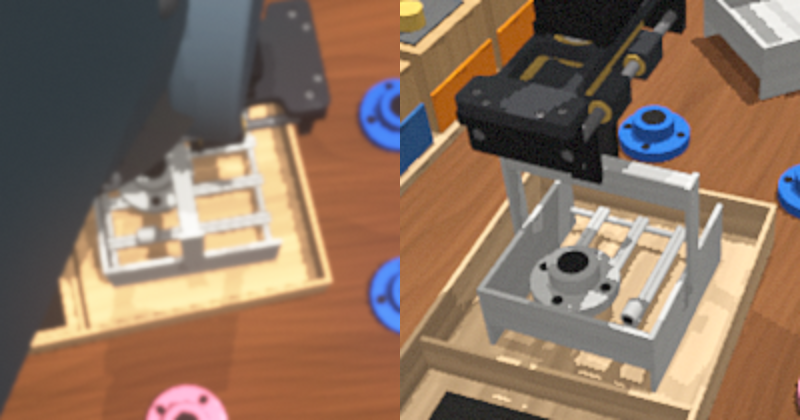

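The fingers close at only about 60 mm/s, so I lifted too early. I'll go back down and close fully.

Call:
move_arm(commands=[[0.4,8,-1.5,-2,0],[0.4,23,-1.5,-2,0],[1,23,-1.5,-2,0],[1,23,-1.5,-2,0],[1,23,-1.5,-2,0],[1,23,-1.5,-2,0],[1,23,-1.5,-2,0],[1,23,-1.5,-2,0]], newtons=60)

```text
time: 4.07
position: [0.558, -0.056, 0.1423]
tool_rot: [-0.011, 0.707, 0.012, 0.707]
ft_force: [0.6, 0.6, -4.6]
grip_width: 0.0135
```

Call:
move_arm(commands=[[1,-8,0,0,0],[1,-18,0,0,0],[1,-18,0,0,0],[1,-18,0,14,0],[1,-18,0,-14,0],[1,-18,0,14,0],[1,-18,0,-14,0],[1,-18,0,0,0]])

```text
time: 4.73
position: [0.5488, -0.0544, 0.1582]
tool_rot: [-0.011, 0.713, 0.013, 0.701]
ft_force: [-6.2, 0.8, -7.3]
grip_width: 0.0136
```

```bash
python3 -c "
from h import *
rel(.56,-.057,.145,1.64)
c=snap('top','t3.png');snap('side','s3.png')
import cv2
a=cv2.imread('pics/t3.png');b=cv2.imread('pics/s3.png')
cv2.imwrite('pics/c3.png',np.hstack([cv2.resize(a[80:290,180:380],(400,420)),cv2.resize(b[80:290,130:330],(400,420))]))"
```

```text
t 4.73 pos [ 0.5488 -0.0544  0.1582] yaw 1.94 REL [13.  -3.  11.3] turn 0.3 grip 0.0136 F [-6.2  0.8 -7.3] q6 -1.9
```

View pics/c3.png

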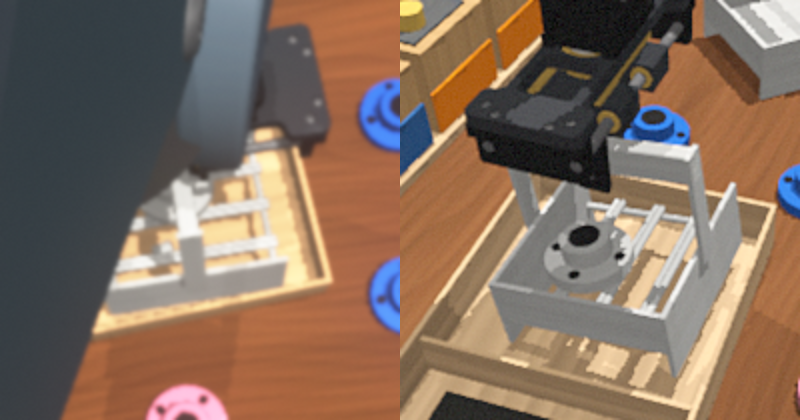

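The bush has left its groove. I'll lift clear and find it.

Call:
move_arm(commands=[[1,0,-2,5,0],[1,-10,-2,5,0],[1,-30,-2,5,0],[1,-55,-2,5,0],[1,-80,-2,5,0],[1,-100,-2,5,0],[1,-110,-2,5,0],[1,-110,-2,5,0]])

```text
time: 5.5
position: [0.5652, -0.0587, 0.2741]
tool_rot: [-0.012, 0.705, 0.011, 0.709]
ft_force: [1.5, 0.6, -6.2]
grip_width: 0.0136
```

```bash
python3 -c "
from h import *
rel(.56,-.057,.145,1.64)
for n in ['top','side']:
    c=snap(n,n+'4.png')
    for r in robot.regions_of(c,'bush'): print(n,r['p'],r['bbox'])
import cv2
a=cv2.imread('pics/top4.png');b=cv2.imread('pics/side4.png')
cv2.imwrite('pics/c4.png',np.hstack([cv2.resize(a[80:290,180:380],(400,420)),cv2.resize(b[80:290,130:330],(400,420))]))"
```

```text
t 5.5 pos [ 0.5652 -0.0587  0.2741] yaw 1.87 REL [129.1   2.2  -6.1] turn 0.23 grip 0.0136 F [ 1.5  0.6 -6.2] q6 -1.9
side 0.62 [249.2, 238.9, 262.2, 254.0]
```

View pics/c4.png

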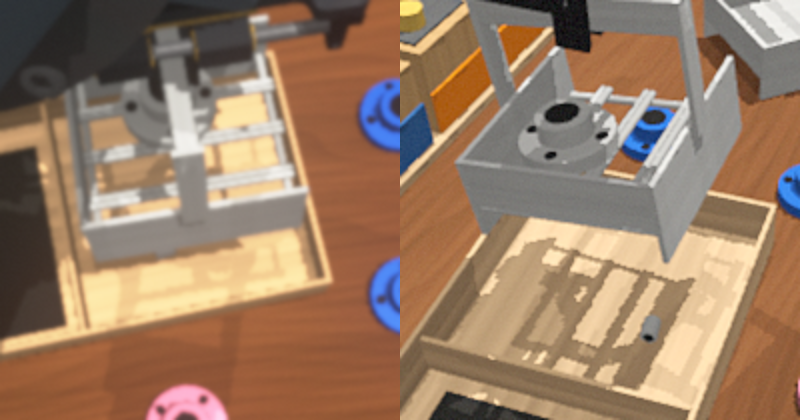

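Bush is at side crop (650,328), lying on the bay floor, and the flange is still in the basket. Now I'll turn the basket half round so its open end faces the mat bay.

Call:
move_arm(commands=[[1,0,0,0,7],[1,0,0,0,14],[1,0,0,0,21],[1,0,0,0,28],[1,0,0,0,35],[1,0,0,0,42],[1,0,0,0,49],[1,0,0,0,56]])

```text
time: 6.37
position: [0.5625, -0.0578, 0.2685]
tool_rot: [0.323, 0.63, -0.324, 0.627]
ft_force: [-0.4, -0.6, -6.8]
grip_width: 0.013
```

Call:
move_arm(commands=[[1,0,0,0,7],[1,0,0,0,14],[1,0,0,0,21],[1,0,0,0,28],[1,0,0,0,35],[1,0,0,0,42],[1,0,0,0,49],[1,0,0,0,56]])

```text
time: 7.03
position: [0.5625, -0.0578, 0.2685]
tool_rot: [-0.58, -0.404, 0.582, -0.402]
ft_force: [-0.3, 0.6, -7.0]
grip_width: 0.0133
```

Call:
move_arm(commands=[[1,0,0,0,7],[1,0,0,0,14],[1,0,0,0,21],[1,0,0,0,28],[1,0,0,0,35],[1,0,0,0,42],[1,0,0,0,49],[1,0,0,0,56]])

```text
time: 7.7
position: [0.5625, -0.0578, 0.2685]
tool_rot: [-0.701, -0.084, 0.704, -0.083]
ft_force: [0.1, 0.4, -5.8]
grip_width: 0.0133
```

```bash
python3 -c "
from h import *
rel(.5526,.0291,.27,-175.65)"
```

```text
t 7.7 pos [ 0.5625 -0.0578  0.2685] yaw -166.49 REL [ -1.3 -86.8 -10.6] turn 9.16 grip 0.0133 F [ 0.1  0.4 -5.8] q6 1.03
```

Call:
move_arm(commands=[[1,0,-10,-2,5],[1,0,-25,-4,9],[1,0,-42,-6,9],[1,0,-58,-8,9],[1,0,-71,-9,9],[1,0,-81,-10,9],[1,0,-87,-11,9],[1,0,-87,-11,9]])

```text
time: 8.37
position: [0.5529, 0.0303, 0.27]
tool_rot: [-0.706, -0.031, 0.707, -0.03]
ft_force: [-0.1, -1.1, -6.9]
grip_width: 0.0133
```

```bash
cat > look.py <<'E'
import sys
from h import *
def go(k,box_t=(80,60,330,290),box_s=(60,60,340,320)):
    snap('top','top%s.png'%k);snap('side','side%s.png'%k)
    a=cv2.imread('pics/top%s.png'%k);b=cv2.imread('pics/side%s.png'%k)
    f=lambda i,q:cv2.resize(i[q[1]:q[3],q[0]:q[2]],(400,int(400*(q[3]-q[1])/(q[2]-q[0]))),interpolation=cv2.INTER_CUBIC)
    A=f(a,box_t);B=f(b,box_s);h=max(len(A),len(B));P=lambda i:cv2.copyMakeBorder(i,0,h-len(i),0,0,cv2.BORDER_CONSTANT)
    cv2.imwrite('pics/c%s.png'%k,np.hstack([P(A),P(B)]))
if __name__=='__main__':
    go(sys.argv[1]); rel(*map(float,sys.argv[2:6]))
E
python3 look.py 5 .5526 .0291 .27 -175.65
```

```text
t 8.47 pos [0.5536 0.0287 0.2704] yaw -175.1 REL [ 0.4 -0.5  0.9] turn 0.55 grip 0.0133 F [ 0.4 -0.5 -6.8] q6 1.34
```

View pics/c5.png

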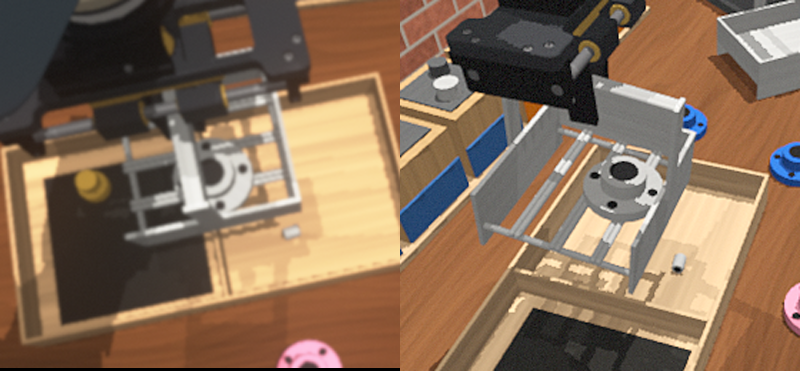

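Call:
move_arm(commands=[[1,15,0,0,0.5],[1,40,0,0,0.5],[1,65,0,0,0.5],[1,78,0,0,0.5],[1,84,0,0,0.5],[1,84,0,0,0.5]])

```text
time: 8.97
position: [0.5535, 0.0281, 0.1858]
tool_rot: [-0.706, -0.027, 0.707, -0.027]
ft_force: [0.4, 0.6, -7.6]
grip_width: 0.0132
```

```bash
python3 look.py 6 .5526 .0291 .1833 -175.65
```

```text
t 9.07 pos [0.5544 0.0284 0.1873] yaw -175.67 REL [ 4.  -0.9  1.7] turn -0.02 grip 0.0137 F [ 0.8  0.4 -7.3] q6 1.35
```

View pics/c6.png

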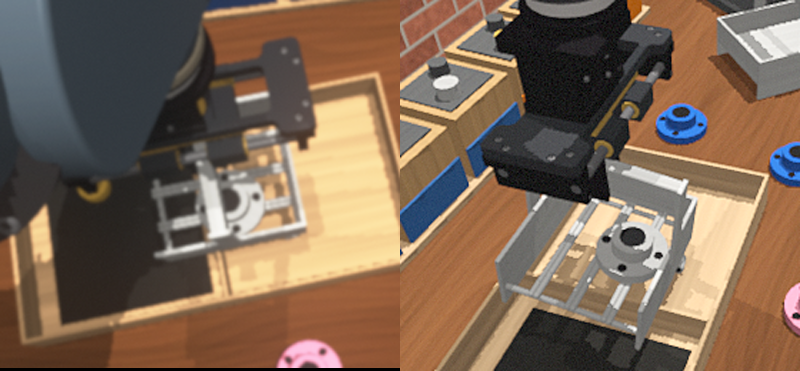

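Call:
move_arm(commands=[[1,3,-1,0,0],[1,5,-1,0,0],[1,5,-1,0,0]])

```text
time: 9.32
position: [0.5567, 0.0292, 0.1845]
tool_rot: [0.71, 0.026, -0.704, 0.028]
ft_force: [2.5, -0.8, 5.7]
grip_width: 0.0131
```

Call:
move_arm(commands=[[0.26,0,0,0,0],[0.26,0,-4,0,0],[0.26,0,-8,0,0],[0.26,0,-10,0,0],[0.26,0,-10,0,0]])

```text
time: 9.73
position: [0.5525, 0.0405, 0.1818]
tool_rot: [0.707, 0.027, -0.706, 0.027]
ft_force: [0.2, -1.7, 1.5]
grip_width: 0.0311
```

```bash
python3 look.py 7 .5526 .0291 .1833 -175.65
```

```text
t 9.83 pos [0.5525 0.0402 0.1816] yaw -175.6 REL [-1.7 11.   0.8] turn 0.05 grip 0.0318 F [ 0.9 -1.7  1.1] q6 1.37
```

View pics/c7.png

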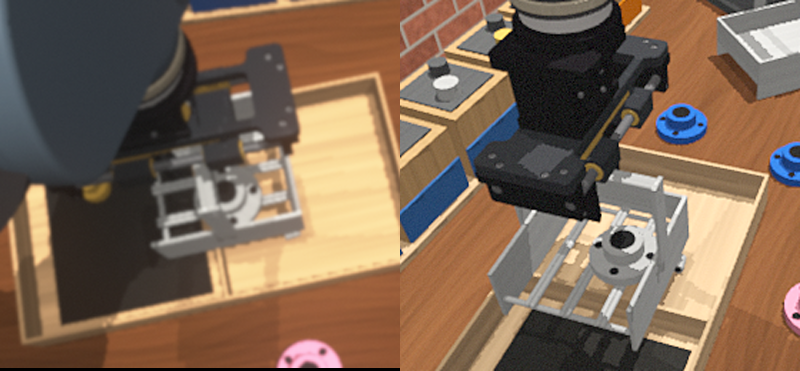

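Call:
move_arm(commands=[[0.26,0,-5,0,0],[0.26,0,-10,0,0],[0.26,0,-16,0,0],[0.26,0,-22,0,0],[0.26,0,-28,0,0],[0.26,1,-34,0,0],[0.26,2,-39,0,0],[0.26,2,-39,0,0]])

```text
time: 10.5
position: [0.5488, 0.0803, 0.1791]
tool_rot: [-0.706, -0.028, 0.707, -0.027]
ft_force: [-0.7, 0.3, 0.2]
grip_width: 0.0324
```

```bash
python3 look.py 8 .5526 .0291 .1833 -175.65
```

```text
t 10.6 pos [0.5491 0.0792 0.1793] yaw -175.59 REL [-4.  50.3  0.4] turn 0.06 grip 0.0323 F [-0.  -0.3  0.6] q6 1.44
```

View pics/c8.png

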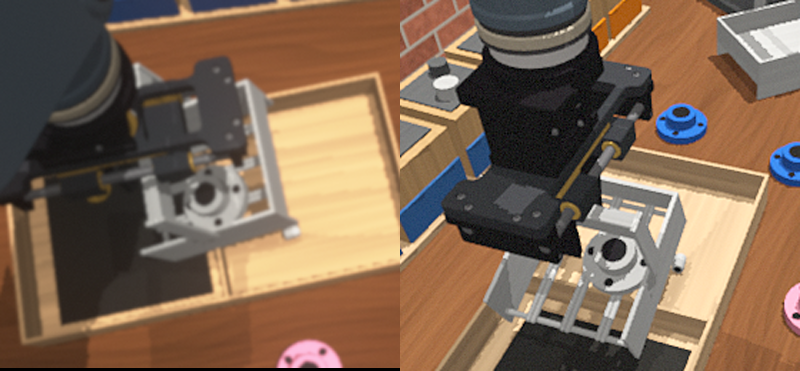

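Call:
move_arm(commands=[[0.26,2,-7,0,0],[0.26,4,-14,0,0],[0.26,6,-22,0,0],[0.26,9,-29,0,0],[0.26,12,-36,0,0],[0.26,16,-43,0,0],[0.26,21,-50,0,0],[0.26,21,-50,0,0]])

```text
time: 11.27
position: [0.5448, 0.1301, 0.1574]
tool_rot: [-0.706, -0.028, 0.707, -0.027]
ft_force: [0.2, -0.1, -0.4]
grip_width: 0.0322
```

```bash
python3 look.py 9 .5526 .0291 .1833 -175.65
```

```text
t 11.37 pos [0.5453 0.1289 0.1581] yaw -175.58 REL [-25.2 100.1   0.5] turn 0.07 grip 0.0321 F [-0.1 -0.4 -0.6] q6 1.53
```

View pics/c9.png

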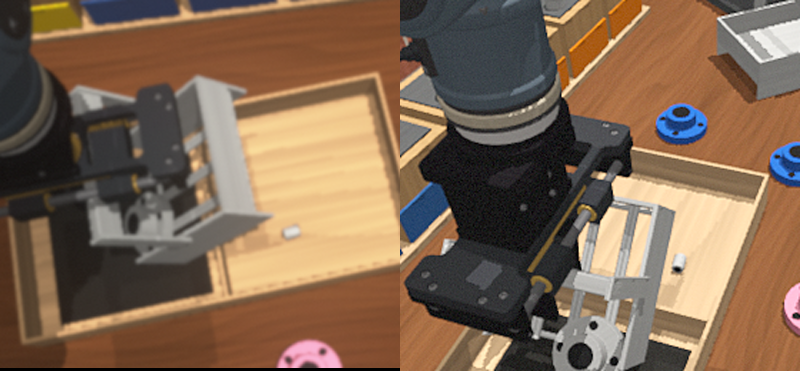

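Call:
move_arm(commands=[[0.26,3,-4,0,0],[0.26,6,-8,0,0],[0.26,9,-12,0,0],[0.26,11,-14,0,0],[0.26,11,-14,0,0],[0.26,11,-14,0,0]])

```text
time: 11.87
position: [0.5445, 0.1428, 0.1473]
tool_rot: [-0.706, -0.027, 0.707, -0.027]
ft_force: [-0.2, -0.4, -0.7]
grip_width: 0.0321
```

```bash
sed -i 's/box_s=(60,60,340,320)/box_s=(60,120,340,420)/' look.py; python3 look.py 10 .5526 .0291 .1833 -175.65
```

```text
t 11.97 pos [0.5446 0.1426 0.1475] yaw -175.64 REL [-35.8 113.8   0.7] turn 0.01 grip 0.032 F [-0.5  0.   0. ] q6 1.55
```

View pics/c10.png

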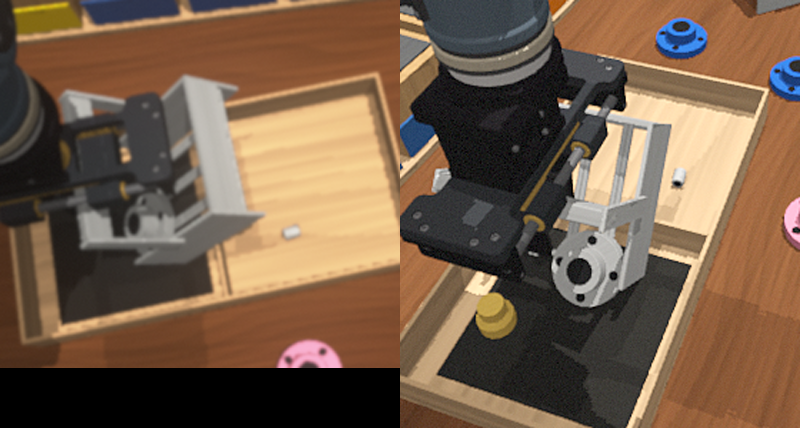

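```bash
python3 -c "
import cv2
b=cv2.imread('pics/side10.png');cv2.imwrite('pics/z10.png',cv2.resize(b[230:360,120:270],None,fx=4.6,fy=4.6,interpolation=cv2.INTER_CUBIC))"
```

```text
(no output)
```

View pics/z10.png

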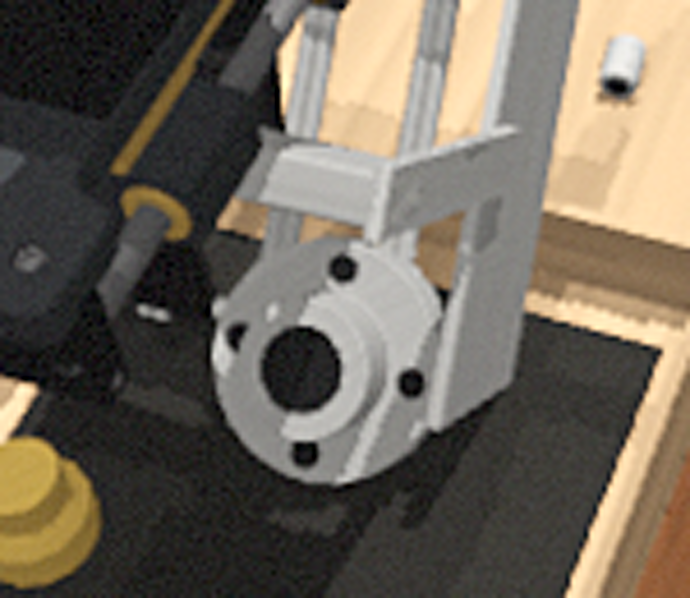

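Call:
move_arm(commands=[[0.26,-2,4,0,0],[0.26,-5,9,0,0],[0.26,-8,14,0,0],[0.26,-10,18,0,0],[0.26,-12,22,0,0],[0.26,-12,22,0,0],[0.26,-12,22,0,0]])

```text
time: 12.55
position: [0.5466, 0.1204, 0.1599]
tool_rot: [0.707, 0.027, -0.706, 0.027]
ft_force: [0.2, 0.0, -1.1]
grip_width: 0.0322
```

```bash
python3 look.py 11 .5526 .0291 .1833 -175.65;  python3 -c "
import cv2
b=cv2.imread('pics/side11.png');cv2.imwrite('pics/z11.png',cv2.resize(b[230:360,120:270],None,fx=4.6,fy=4.6,interpolation=cv2.INTER_CUBIC))"
```

```text
t 12.65 pos [0.5463 0.1208 0.1596] yaw -175.65 REL [-23.7  91.9   0.7] turn 0.0 grip 0.0319 F [-0.4  0.4 -0.1] q6 1.51
```

View pics/z11.png

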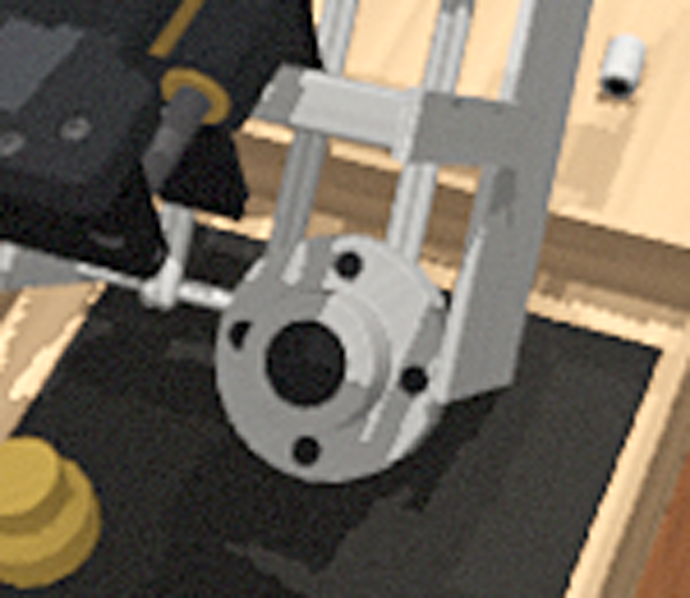

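View pics/c11.png

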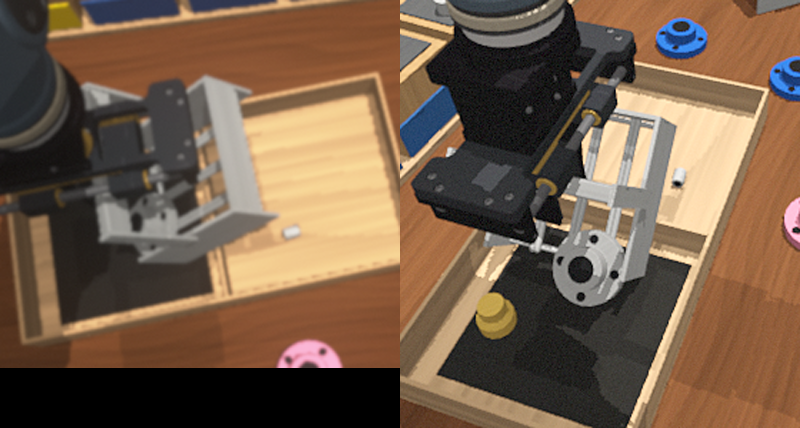

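Call:
move_arm(commands=[[0.26,-2,4,0,0],[0.26,-4,8,0,0],[0.26,-6,12,0,0],[0.26,-8,16,0,0],[0.26,-9,20,0,0],[0.26,-9,20,0,0]])

```text
time: 13.15
position: [0.5483, 0.0999, 0.169]
tool_rot: [0.707, 0.026, -0.706, 0.027]
ft_force: [-0.1, 0.0, 1.1]
grip_width: 0.0321
```

```bash
cat > lk.sh <<'E'
python3 look.py $1 .5526 .0291 .1833 -175.65;  python3 -c "
import cv2
b=cv2.imread('pics/side$1.png');cv2.imwrite('pics/z$1.png',cv2.resize(b[200:360,120:290],None,fx=3.5,fy=3.5,interpolation=cv2.INTER_CUBIC))"
E
bash lk.sh 12
```

```text
t 13.25 pos [0.5481 0.1004 0.1686] yaw -175.67 REL [-14.6  71.5   0.9] turn -0.02 grip 0.0323 F [-0.5 -0.3 -0.4] q6 1.48
```

View pics/z12.png

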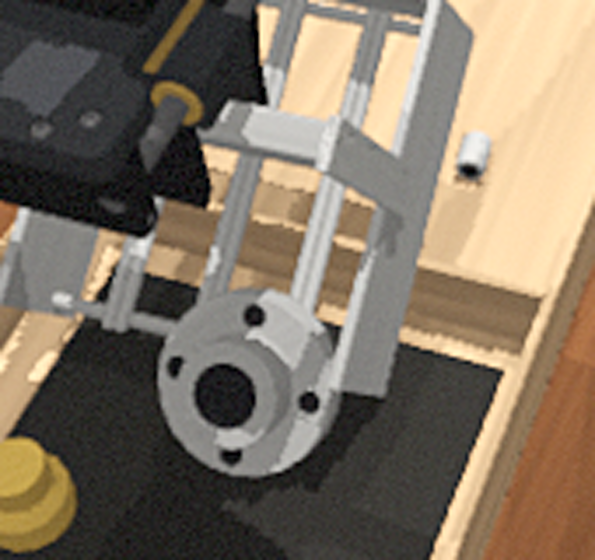

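View pics/c12.png

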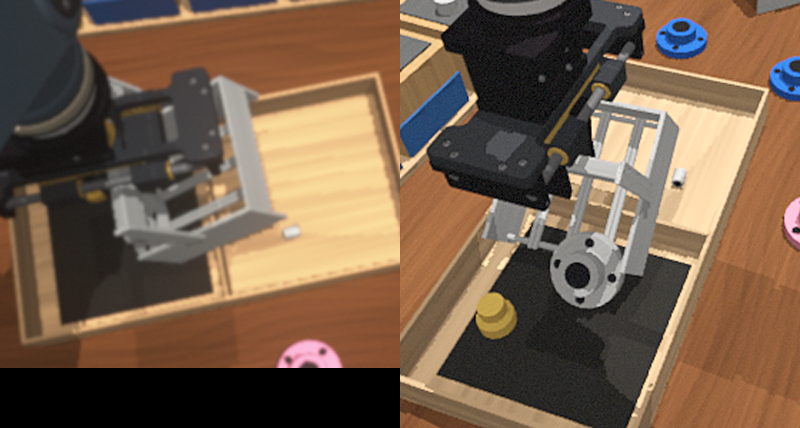

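Call:
move_arm(commands=[[0.26,-2,5,0,0],[0.26,-3,10,0,0],[0.26,-5,15,0,0],[0.26,-6,20,0,0],[0.26,-6,20,0,0]])

```text
time: 13.67
position: [0.5498, 0.0796, 0.1749]
tool_rot: [0.707, 0.026, -0.706, 0.027]
ft_force: [0.0, -0.7, 0.4]
grip_width: 0.0324
```

```bash
bash lk.sh 13
```

```text
t 13.77 pos [0.5495 0.0804 0.1746] yaw -175.68 REL [-8.7 51.4  0.7] turn -0.03 grip 0.032 F [-0.  -0.5 -0.2] q6 1.44
```

View pics/z13.png

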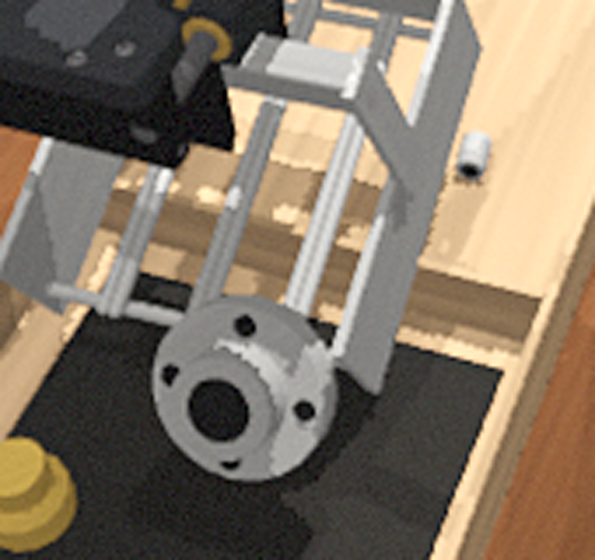

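View pics/c13.png

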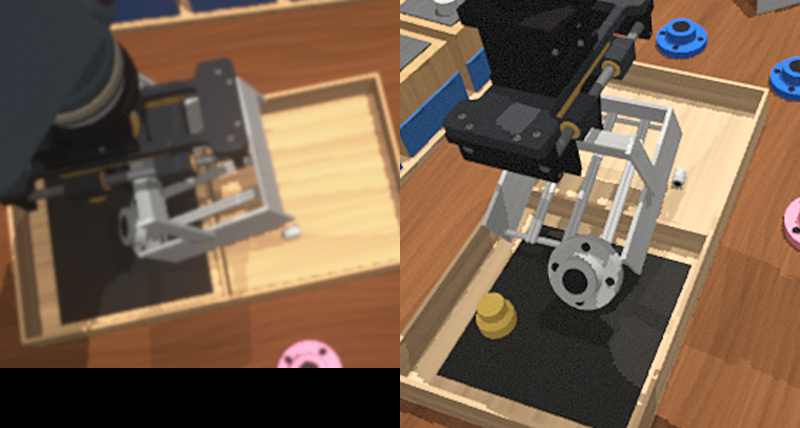

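Call:
move_arm(commands=[[0.26,-2,20,0,0],[0.26,-2,38,0,0],[0.26,-2,42,0,0],[0.26,-2,42,0,0],[0.26,-2,42,0,0]])

```text
time: 14.18
position: [0.5531, 0.0381, 0.1768]
tool_rot: [0.707, 0.026, -0.706, 0.027]
ft_force: [0.7, -4.2, 2.3]
grip_width: 0.0323
```

```bash
bash lk.sh 14
```

```text
t 14.28 pos [0.5531 0.0387 0.177 ] yaw -175.58 REL [-6.3  9.5  1.2] turn 0.07 grip 0.0323 F [ 0.3 -3.9  3.3] q6 1.36
```

View pics/z14.png

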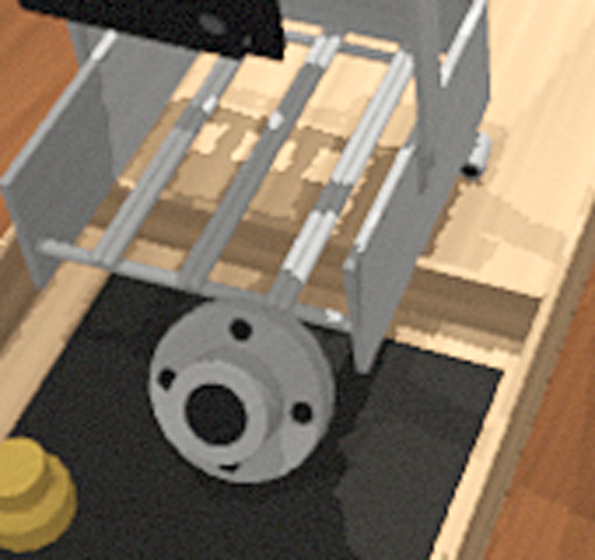

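View pics/c14.png

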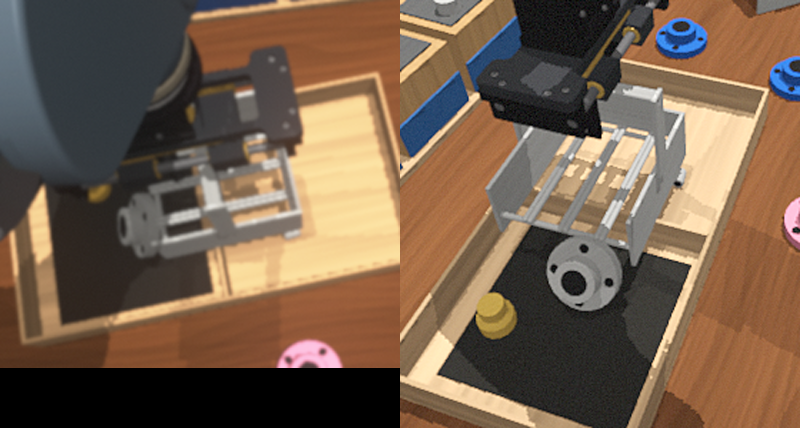

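Call:
move_arm(commands=[[1,-4,3,0,0],[1,-5,6,0,0],[1,-5,9,0,0],[1,-5,9,0,0],[1,-5,9,0,0],[1,-5,9,0,0],[1,-5,9,0,0]], newtons=60)

```text
time: 14.87
position: [0.5533, 0.0299, 0.1819]
tool_rot: [0.707, 0.027, -0.706, 0.027]
ft_force: [-0.3, -3.3, 2.8]
grip_width: 0.0135
```

```bash
bash lk.sh 15
```

```text
t 14.97 pos [0.5533 0.0299 0.1819] yaw -175.62 REL [-1.4  0.8  0.8] turn 0.03 grip 0.0136 F [-1.  -3.2  4.3] q6 1.35
```

View pics/z15.png

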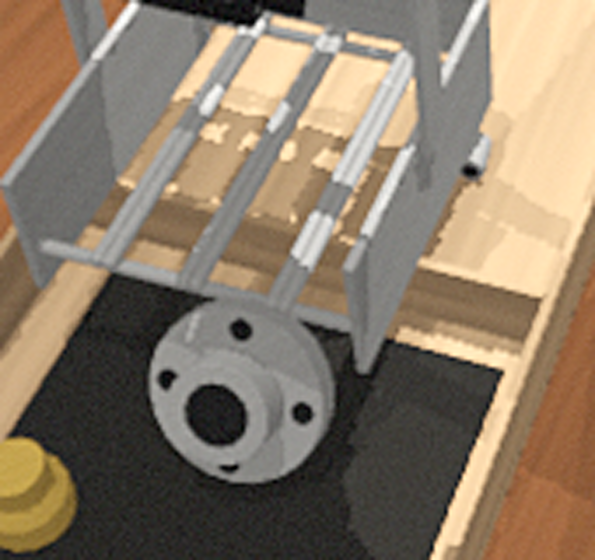

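Call:
move_arm(commands=[[1,-3,3,0,0],[1,-4,30,0,0],[1,-4,60,0,0],[1,-10,80,0,0],[1,-20,86,0,0],[1,-20,86,0,0]])

```text
time: 15.47
position: [0.5605, -0.057, 0.202]
tool_rot: [0.707, 0.026, -0.706, 0.026]
ft_force: [0.7, -0.0, -3.7]
grip_width: 0.0134
```

```bash
bash lk.sh 16
```

```text
t 15.57 pos [ 0.5592 -0.0548  0.2011] yaw -175.69 REL [ 17.9 -84.2   0.3] turn -0.04 grip 0.0133 F [ 0.8  0.4 -4.9] q6 1.2
```

View pics/c16.png

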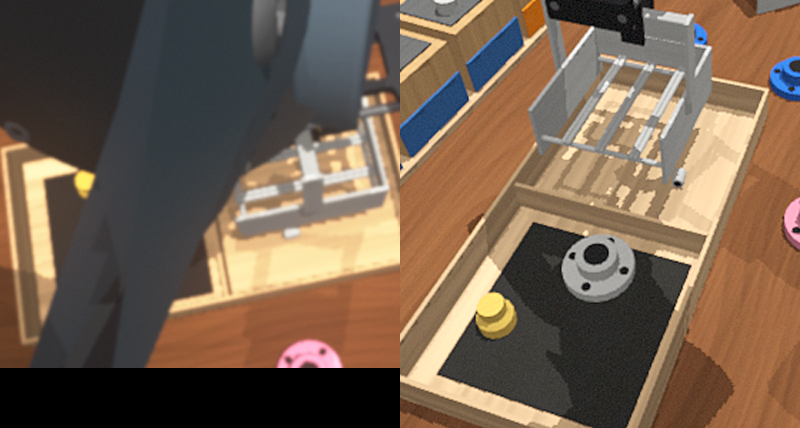

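```bash
python3 -c "
from h import *
t=np.array([.551,.0499]);Rz=R.from_euler('z',.076).as_matrix()[:2,:2]
for n in ['top','side']:
    c=robot.camera(n)
    for r in robot.regions_of(c,'bush'):
        uv=np.argwhere(r['pixels']).mean(0)[::-1]; P=at_z(c,uv,.011); print(n,round(r['p'],2),uv,P.round(4),'tray',((P[:2]-t)@Rz).round(4))
o=robot.get_obs(); print('tcp tray',((o['position'][:2]-t)@Rz).round(4))
"
python3 -c "
import cv2
b=cv2.imread('pics/side16.png');cv2.imwrite('pics/z16.png',cv2.resize(b[120:280,120:320],None,fx=3.5,fy=3.5,interpolation=cv2.INTER_CUBIC))"
```

```text
top 0.6 [262.45  205.275] [ 0.5118 -0.034   0.011 ] tray [-0.0455 -0.0807]
tcp tray [ 1.000e-04 -1.045e-01]
```

View pics/z16.png

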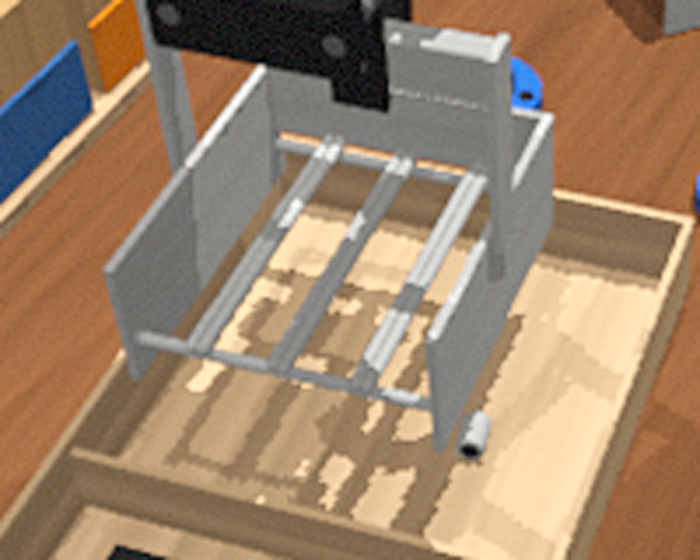

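```bash
python3 -c "
from h import *
t=np.array([.551,.0499]);Rz=R.from_euler('z',.076).as_matrix()[:2,:2]
c=robot.camera('side')
for uv in [(255.7,246.5),(120+475/3.5,120+436/3.5)]:
    P=at_z(c,uv,.011); print(P.round(4),((P[:2]-t)@Rz).round(4))
"
```

```text
[ 0.5103 -0.0283  0.011 ] [-0.0465 -0.0749]
[ 0.5119 -0.032   0.011 ] [-0.0452 -0.0786]
```

Both views put the bush at about tray (-46, -79) mm, which is inside the footprint and clear of the plates. I'll shift 8 mm for extra margin and set the basket down.

Call:
move_arm(commands=[[1,5,0,4,0],[1,20,0,8,0],[1,35,0,8,0],[1,48,0,8,0],[1,55,0,8,0],[1,58,0,8,0],[1,58,0,8,0]])

```text
time: 16.4
position: [0.5506, -0.0542, 0.147]
tool_rot: [-0.706, -0.028, 0.707, -0.026]
ft_force: [-7.3, 7.0, 21.3]
grip_width: 0.0136
```

```bash
bash lk.sh 17
```

```text
t 16.5 pos [ 0.5506 -0.0542  0.147 ] yaw -175.56 REL [-36.1 -83.   -8.4] turn 0.09 grip 0.0136 F [-7.5  6.9 19.7] q6 1.19
```

View pics/c17.png

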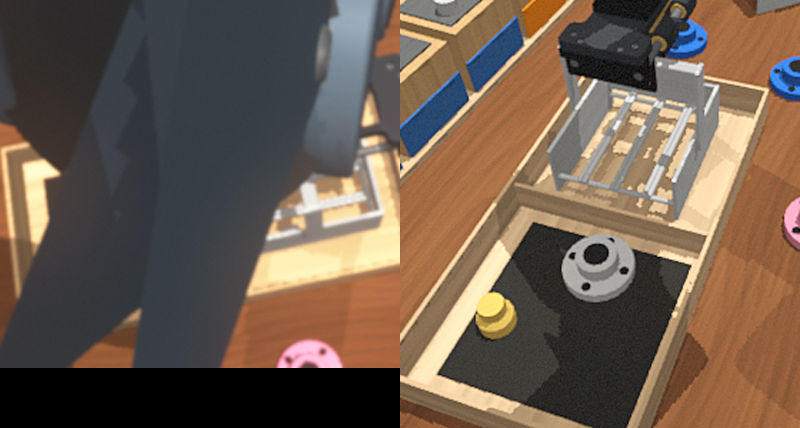

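```bash
python3 -c "
import cv2,numpy as np
b=cv2.imread('pics/side17.png');a=cv2.imread('pics/top17.png')
cv2.imwrite('pics/z17.png',np.hstack([cv2.resize(b[150:280,150:300],(400,347),interpolation=cv2.INTER_CUBIC),cv2.resize(a[130:260,210:360],(400,347),interpolation=cv2.INTER_CUBIC)]))"
```

```text
(no output)
```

View pics/z17.png

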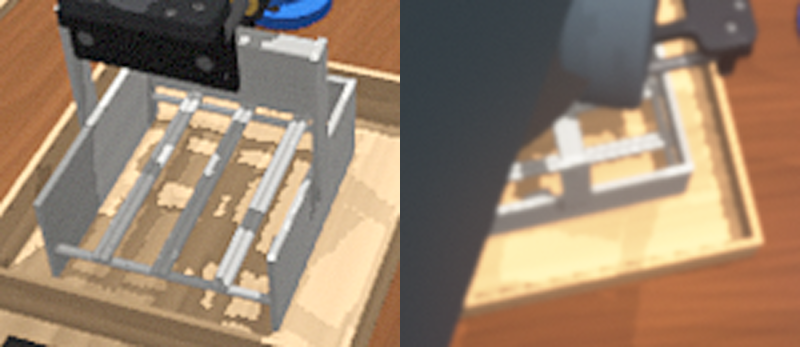

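Contact came about 6 mm too high, with 20 N on the wrist. I'll lift and check what the basket sat on.

Call:
move_arm(commands=[[1,-15,0,0,0],[1,-35,0,0,0],[1,-50,0,0,0],[1,-50,0,0,0],[1,-50,0,0,0]])

```text
time: 16.92
position: [0.5522, -0.0563, 0.1941]
tool_rot: [0.707, 0.027, -0.706, 0.027]
ft_force: [-0.2, -0.1, -4.9]
grip_width: 0.0132
```

```bash
bash lk.sh 18; python3 -c "
import cv2,numpy as np
b=cv2.imread('pics/side18.png');a=cv2.imread('pics/top18.png')
cv2.imwrite('pics/z18.png',np.hstack([cv2.resize(b[110:280,130:300],(400,400),interpolation=cv2.INTER_CUBIC),cv2.resize(a[120:270,210:360],(400,400),interpolation=cv2.INTER_CUBIC)]))"
```

```text
t 17.02 pos [ 0.5509 -0.056   0.1925] yaw -175.63 REL [  9.2 -84.7  -8.2] turn 0.02 grip 0.0132 F [-0.1 -0.3 -4.2] q6 1.19
```

View pics/z18.png

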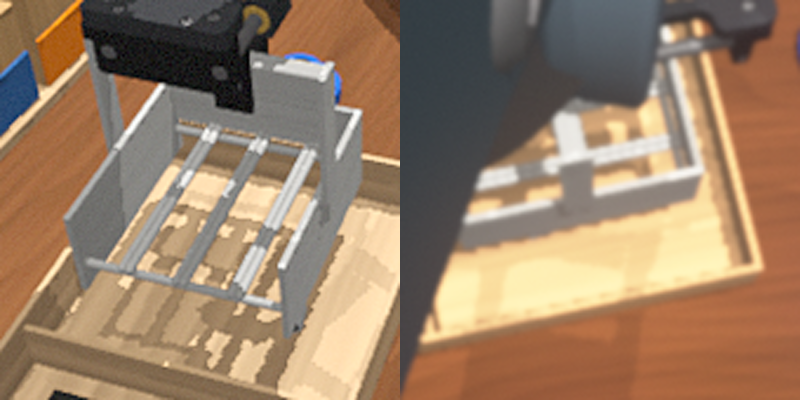

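```bash
cat > fit2.py <<'E'
from h import *
from scipy.optimize import least_squares
ct=robot.camera('top'); cs=robot.camera('side')
S=lambda x,y:np.array([x*.425+130,y*.425+110]); T=lambda x,y:np.array([(x-400)*.375+210,y*.375+120])
w=.062
# basket frame: x_b toward closed end. 
obs=[(cs,(-.075,-.074,w),S(278,268)),(cs,(-.075,-.074,0),S(290,335)),(cs,(-.075,.074,w),S(67,217)),(cs,(-.075,.074,0),S(80,290)),(cs,(.075,-.074,w),S(358,110)),(cs,(.075,.074,w),S(163,87)),(cs,(.007,-.074,.147),S(333,62)),(ct,(.075,-.074,w),T(700,172))]
def pts(p,P): return R.from_euler('xyz',p[3:]).as_matrix()@np.array(P)+p[:3]
f=lambda p:np.concatenate([proj(c,pts(p,P))[0]-uv for c,P,uv in obs])
r=least_squares(f,[.555,-.056,.05,0,0,np.radians(-85)],loss='soft_l1')
print(r.x[:3].round(4),np.degrees(r.x[3:]).round(1)); print(r.fun.reshape(-1,2).round(1).tolist())
t=np.array([.551,.0499]);Rz=R.from_euler('z',.076).as_matrix()[:2,:2]
print('basket tray',((r.x[:2]-t)@Rz).round(4))
P=at_z(cs,S(298,328),.011);print('bush',P,((P[:2]-t)@Rz).round(4))
for c in(ct,cs):
  for q in robot.regions_of(c,'bush'): print(q['p'],q['bbox'])
o=robot.get_obs();print(o['position'],o['moment'])
E
python3 fit2.py
```

```text
[ 0.5732 -0.0599  0.0396] [ -3.4   1.1 -86.7]
[[1.2, -1.3], [0.2, 0.8], [-4.8, 1.0], [-0.7, -0.0], [1.7, 1.3], [0.0, -2.3], [-6.2, 0.0], [3.7, 0.4]]
basket tray [ 0.0137 -0.1112]
bush [ 0.5065579  -0.02348885  0.011     ] [-0.0499 -0.0698]
[ 0.55117669 -0.05618332  0.19237565] [-0.05631644  0.24627954 -0.00086298]
```

Call:
move_arm(commands=[[1,0,0,8,0],[1,0,0,18,0],[1,0,0,25,0],[1,0,0,25,0],[1,0,0,25,0]])

```text
time: 17.63
position: [0.5261, -0.0582, 0.1936]
tool_rot: [-0.707, -0.027, 0.707, -0.027]
ft_force: [0.7, 0.6, -4.1]
grip_width: 0.0133
```

```bash
bash lk.sh 19; python3 -c "
import cv2,numpy as np
b=cv2.imread('pics/side19.png');a=cv2.imread('pics/top19.png')
cv2.imwrite('pics/z19.png',np.hstack([cv2.resize(b[110:280,130:300],(400,400),interpolation=cv2.INTER_CUBIC),cv2.resize(a[120:270,210:360],(400,400),interpolation=cv2.INTER_CUBIC)]))"
```

```text
t 17.73 pos [ 0.5274 -0.0585  0.1939] yaw -175.65 REL [ 10.6 -85.5 -31.8] turn -0.0 grip 0.0138 F [-0.3  0.2 -4.9] q6 1.17
```

View pics/z19.png

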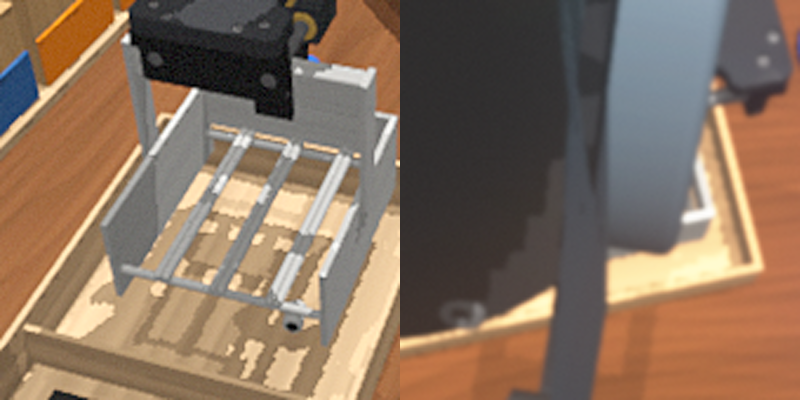

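```bash
sed -e '/^obs=/d' fit2.py | sed 's/^def pts/obs=[(cs,(-.075,-.074,w),S(322,277)),(cs,(-.075,-.074,0),S(328,341)),(cs,(-.075,.074,w),S(104,222)),(cs,(-.075,.074,0),S(122,294)),(cs,(.075,-.074,w),S(396,117)),(cs,(-.007,-.074,.147),S(363,76)),(cs,(.007,-.074,.147),S(376,69))]\ndef pts/; s/S(298,328),.011/S(293,318),.011/' > fit3.py; python3 fit3.py
python3 - <<'E'
import cv2
b=cv2.imread('pics/side19.png');cv2.imwrite('pics/zz19.png',cv2.resize(b[110:270,130:310],None,fx=4.4,fy=3.7,interpolation=cv2.INTER_CUBIC))
E
```

```text
[ 0.5505 -0.0711  0.0347] [ -1.8   1.1 -85.8]
[[3.6, -3.0], [2.7, -0.2], [-1.1, 0.1], [-1.3, -0.8], [2.0, 0.6], [-0.3, 3.1], [-2.8, 0.2]]
basket tray [-0.0097 -0.1207]
bush [ 0.5131441  -0.03017403  0.011     ] [-0.0438 -0.077 ]
0.65 [245.5, 240.7, 261.3, 252.1]
[ 0.52731625 -0.05832409  0.19366671] [-0.02012587  0.24307084  0.00136348]
```

View pics/zz19.png

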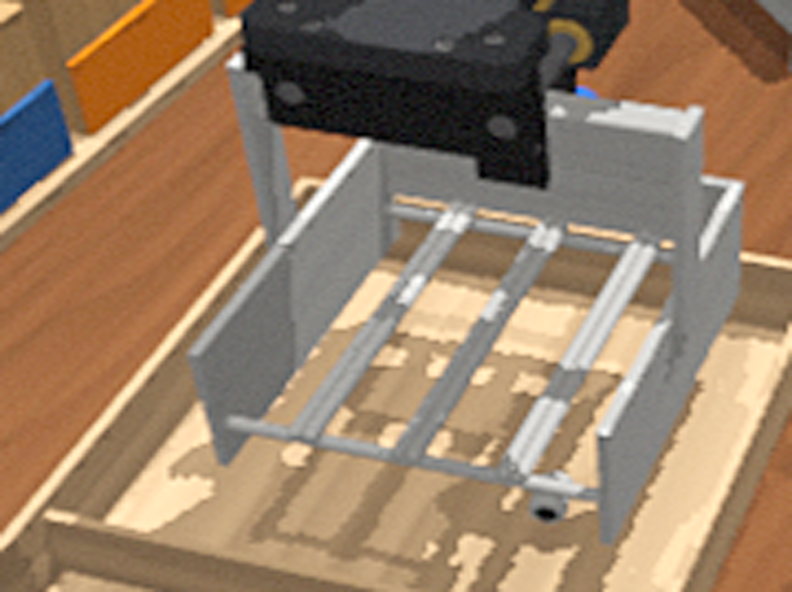

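```bash
python3 -c "
from h import *
t=np.array([.551,.0499]);Rz=R.from_euler('z',.076).as_matrix()[:2,:2]
c=robot.camera('side')
for z in(.004,.01):
  for uv in [(170.6,253.1),(253.3,272.6)]:
    P=at_z(c,uv,z); print(z,P.round(4),((P[:2]-t)@Rz).round(4))
# tray check: divider top corner near -x / inner floor corners
for uv in [(60+705*0,0)]: pass
c0=c
for P in [(-.106,-.004,.004),(-.106,-.211,.004),(-.11,-.215,.045),(-.11,0,.045),(.106,-.002,.045)]:
  w=np.r_[t+Rz@np.array(P[:2]),P[2]]; print(P,proj(c,w)[0].round(1))
b=cv2.imread('pics/side16.png');cv2.imwrite('pics/tr.png',cv2.resize(b[100:320,110:330],None,fx=2.7,fy=2.7,interpolation=cv2.INTER_CUBIC))
"
```

```text
0.004 [0.6309 0.0278 0.004 ] [ 0.078  -0.0281]
0.004 [0.4955 0.0145 0.004 ] [-0.058 -0.031]
0.01 [0.6273 0.0318 0.01  ] [ 0.0747 -0.0239]
0.01 [0.4934 0.0186 0.01  ] [-0.0598 -0.0268]
(-0.106, -0.004, 0.004) [278.4 295.1]
(-0.106, -0.211, 0.004) [314.2 199.9]
(-0.11, -0.215, 0.045) [318.4 181.3]
(-0.11, 0, 0.045) [280.1 280.9]
(0.106, -0.002, 0.045) [140.6 244. ]
```

View pics/tr.png

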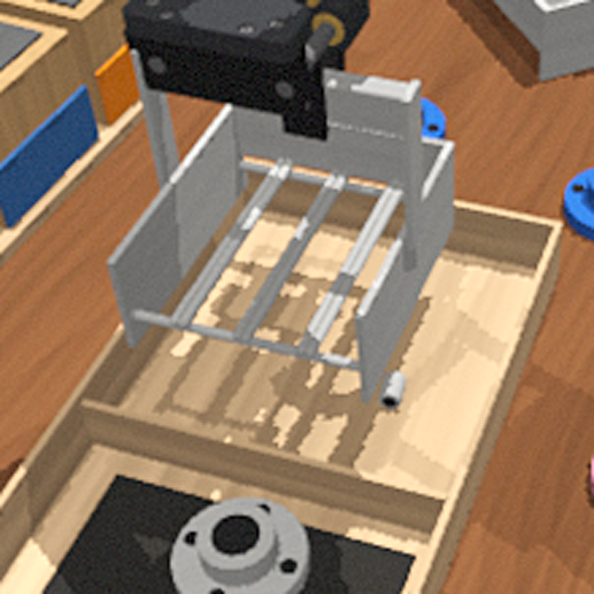

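Call:
move_arm(commands=[[1,12,0,0,0],[1,25,0,0,0],[1,35,0,0,0],[1,41,0,0,0],[1,41,0,0,0]])

```text
time: 18.4
position: [0.526, -0.058, 0.1511]
tool_rot: [-0.705, -0.027, 0.708, -0.027]
ft_force: [-0.4, 0.5, -4.1]
grip_width: 0.0135
```

```bash
bash lk.sh 20
python3 - <<'E'
import cv2
b=cv2.imread('pics/side20.png');cv2.imwrite('pics/zz20.png',cv2.resize(b[130:290,130:310],None,fx=4.4,fy=3.7,interpolation=cv2.INTER_CUBIC))
E
```

```text
t 18.5 pos [ 0.5271 -0.0583  0.1524] yaw -175.64 REL [-30.9 -85.2 -32.1] turn 0.01 grip 0.0137 F [-1.3  0.3 -4. ] q6 1.17
```

View pics/zz20.png

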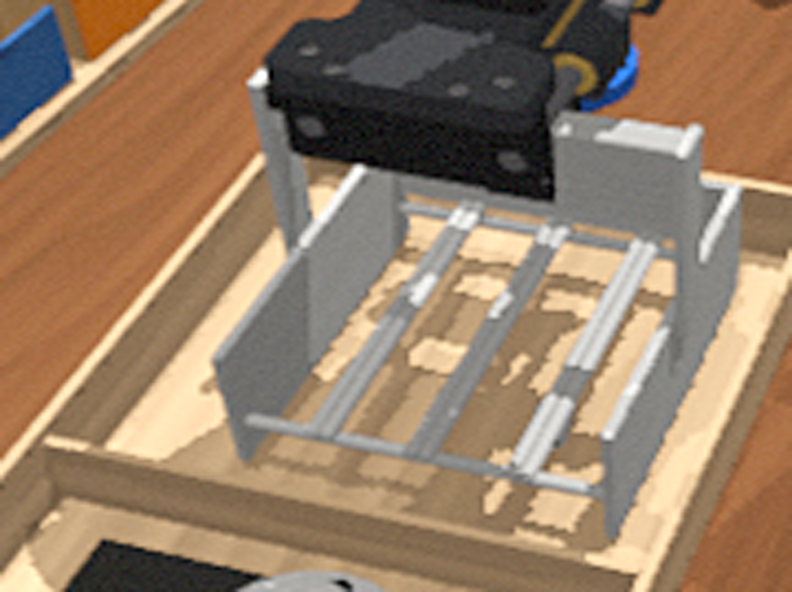

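Call:
move_arm(commands=[[1,3,0,0,0],[1,3,0,0,0]])

```text
time: 18.67
position: [0.5272, -0.0584, 0.1497]
tool_rot: [0.707, 0.027, -0.706, 0.027]
ft_force: [-1.0, 0.9, -5.0]
grip_width: 0.0134
```

Call:
move_arm(commands=[[1,3,0,0,0],[1,3,0,0,0]])

```text
time: 18.83
position: [0.5275, -0.0586, 0.1471]
tool_rot: [0.707, 0.027, -0.706, 0.027]
ft_force: [0.7, 0.4, -2.1]
grip_width: 0.0136
```

Call:
move_arm(commands=[[1,3,0,0,0],[1,3,0,0,0]])

```text
time: 19.0
position: [0.5276, -0.0586, 0.147]
tool_rot: [0.707, 0.027, -0.706, 0.028]
ft_force: [-5.7, 0.7, 19.8]
grip_width: 0.0135
```

Contact came at the same height in two different places, so this is the floor. I'll relax the push, then release.

Call:
move_arm(commands=[[1,-3,0,0,0],[0.3,-3,0,0,0],[0.0,-3,0,0,0],[-0.3,-3,0,0,0],[-0.3,-3,0,0,0],[-0.3,-3,0,0,0],[-0.3,-3,0,0,0],[-0.3,-3,0,0,0]])

```text
time: 19.67
position: [0.5269, -0.0583, 0.1464]
tool_rot: [-0.706, -0.027, 0.707, -0.027]
ft_force: [-0.1, -0.2, -0.7]
grip_width: 0.0514
```

Call:
move_arm(commands=[[-0.3,-15,0,0,0],[-0.3,-35,0,0,0],[-0.3,-70,0,0,0],[-0.3,-110,0,0,0],[-0.3,-120,0,0,0],[-0.3,-120,0,0,0]])

```text
time: 20.17
position: [0.5292, -0.0589, 0.2701]
tool_rot: [0.709, 0.026, -0.704, 0.028]
ft_force: [0.4, -0.4, -0.6]
grip_width: 0.0566
```

```bash
bash lk.sh 21
```

```text
t 20.27 pos [ 0.5263 -0.0581  0.2661] yaw -175.64 REL [ 82.8 -84.9 -32.9] turn 0.01 grip 0.0566 F [ 0.5  0.  -0.5] q6 1.17
```

View pics/c21.png

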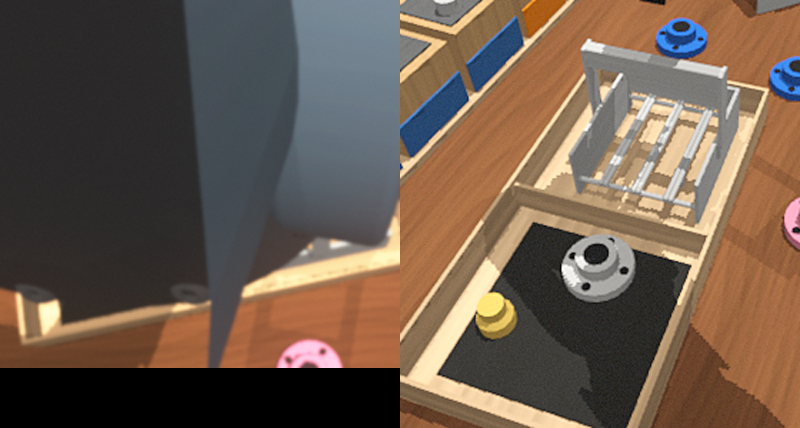

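Call:
move_arm(commands=[[-0.3,-30,-300,0,0],[-0.3,-30,-300,0,0],[-0.3,-30,-300,0,0],[-0.3,-30,-300,0,0],[-0.3,-30,-300,0,0],[-0.3,-30,-300,0,0],[-0.3,-30,-300,0,0],[-0.3,-30,-300,0,0]])

```text
time: 20.93
position: [0.502, 0.246, 0.2944]
tool_rot: [-0.705, -0.029, 0.708, -0.028]
ft_force: [0.2, -0.2, 0.9]
grip_width: 0.0565
```

```bash
bash lk.sh 22
python3 - <<'E'
import cv2,numpy as np
from h import *
b=cv2.imread('pics/side22.png');a=cv2.imread('pics/top22.png')
cv2.imwrite('pics/zz22.png',np.hstack([cv2.resize(b[130:290,150:310],(400,400),interpolation=cv2.INTER_CUBIC),cv2.resize(a[90:250,190:350],(400,400),interpolation=cv2.INTER_CUBIC)]))
for n in('top','side'):
  for q in robot.regions_of(robot.camera(n),'bush'): print(n,q['p'],q['bbox'])
E
```

```text
t 21.03 pos [0.5026 0.2426 0.2942] yaw -175.38 REL [111.  216.8 -33.1] turn 0.27 grip 0.0564 F [ 0.4 -0.8 -0.2] q6 1.74
```

View pics/zz22.png

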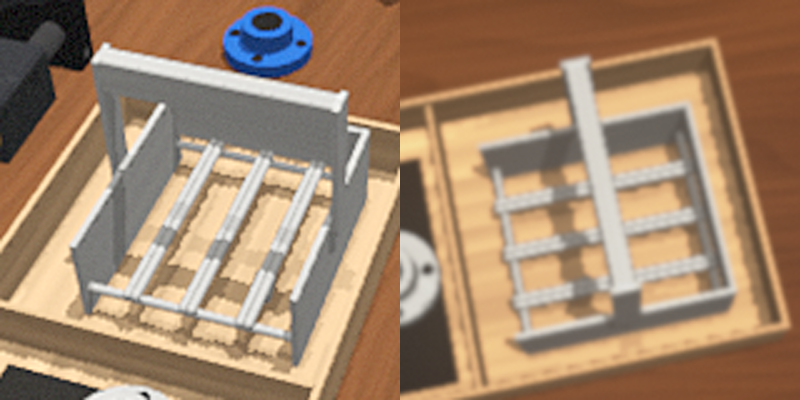

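View pics/c22.png

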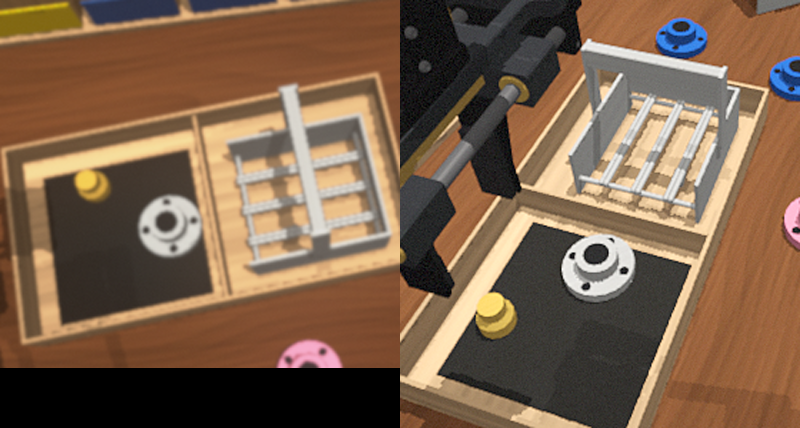

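The basket stands upright and empty, and the flange is flat on the mat, but the bush isn't visible. I'll check whether its expected position is occluded in both views.

Run:
```python
from h import *
for n in('top','side'):
    c=snap(n,n+'23.png')
    for P in [(.5131,-.0302,.011),(.5119,-.032,.011),(.5118,-.034,.011)]: print(n,proj(c,P)[0].round(1))
    im=cv2.imread('pics/%s23.png'%n); u,v=proj(c,(.5119,-.032,.011))[0]
    x0,y0=int(u)-45,int(v)-45
    z=cv2.resize(im[y0:y0+90,x0:x0+90],(400,400),interpolation=cv2.INTER_CUBIC); cv2.circle(z,(int((u-x0)*4.44),int((v-y0)*4.44)),25,(0,0,255),1)
    cv2.imwrite('pics/b_%s.png'%n,z)
cv2.imwrite('pics/b23.png',np.hstack([cv2.imread('pics/b_top.png'),cv2.imread('pics/b_side.png')]))
```

```text
top [260.3 204.9]
top [261.3 205.4]
top [262.4 205.3]
side [254.6 245.1]
side [255.7 244.5]
side [256.3 243.7]
```

View pics/b23.png

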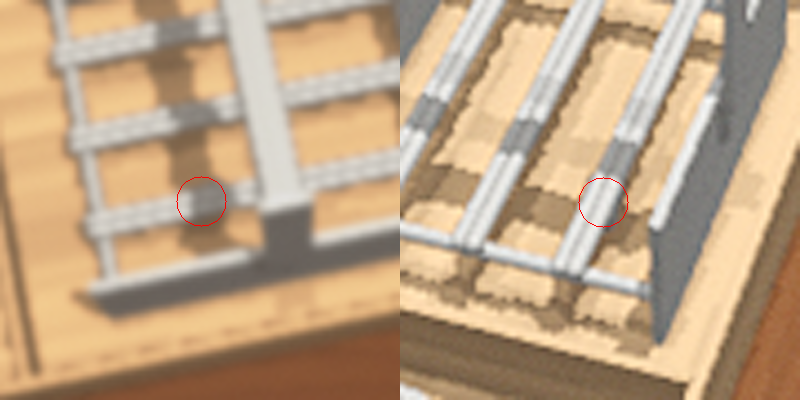

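Run:
```python
from h import *
ct=robot.camera('top');cs=robot.camera('side')
def tri(a,b):
    A=[];B=[]
    for c,uv in((ct,a),(cs,b)):
        o=np.array(c['xyz']);d=at_z(c,uv,0)-o;d/=np.linalg.norm(d);M=np.eye(3)-np.outer(d,d);A.append(M);B.append(M@o)
    return np.linalg.solve(sum(A),sum(B))
T=lambda x,y:((x-400)/2.5+190,y/2.5+90);S=lambda x,y:(x/2.5+150,y/2.5+130)
print(tri(T(575,62),S(103,52)),tri(T(625,290),S(343,98)))
print(tri(T(690,107),S(0,0)) if 0 else '', tri(T(733,293),S(368,130)), tri(T(520,343),S(293,295)))
```

```text
[ 0.61660618 -0.05200661  0.15092867] [ 0.47225381 -0.06264353  0.15265721]
 [ 0.48141108 -0.13454327  0.06688184] [0.4704153  0.0094014  0.06490506]
```

```bash
python3 -c "
from rig import robot
print(robot.hand_in(), robot.get_obs()['time'])"
```

```text
the job is handed in; nothing more can be done
the job is handed in; nothing more can be done
```

I did the job in the order asked and handed it in at about 21.4 s of the 54 s allowed; the one thing the last pictures could not show is the bush.

**What I did**
- **Bush:** I lifted the basket by its handle and shook it sideways over its own bay. The bush dropped through the wires; I saw it on the bay floor.
- **Flange:** The tool cannot tilt, so I turned the basket half round and tipped it over the dividing wall with the fingers loosely round the handle. The flange slid out into the mat bay.
- **Basket:** I gripped the handle again and set the basket back upright in its own bay, then let go and moved the arm clear.

**Last checks**
- **Basket:** it is empty and level. Two-view measurement put the handle top at 151–153 mm and the wall tops at 65–67 mm, against 151 and 66 mm expected.
- **Flange and reducer:** the flange lies flat, hub up, on the mat. The reducer looks unmoved.
- **Orientation:** the basket now faces the other way, with its open end towards the mat bay.

**What failed or disagreed**
- **First grasp:** I lifted before the fingers had closed and had to redo it.
- **First set-down:** it met the floor about 6 mm sooner than I reckoned, at about 20 N on the wrist. The basket had shifted about 18 mm along the handle in the grip. I lifted it and put it down again 25 mm over.
- **Bush at the end:** it does not show in either final picture. Its last seen spot on the bay floor, just before the final lowering, is now hidden under a double wire in both views. Contact came at the same height in two places, so I took the basket to be standing on the floor and not on the bush.

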